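# Slide the drill-jig cover onto its dowel pins and hold it pressed home

## Robot

A 6-joint arm with a two-finger parallel gripper is mounted at the origin on a cart in front of the work surface, level with it; the furniture and walls round the work are solid. World frame = base frame: x ahead of the robot, y to its left, z up, the work surface at z = 0. Lengths are in m, angles in rad, forces in N, time in s.
With the tool pointing down it reaches from about 0.275 to 0.725 m from the base axis. Payload 5.6 kg.
Tool frame: the origin (TCP) lies between the finger pads, 19 mm behind the fingertips; this is the grasp point; z points along the fingers, y is the line along which they close (so a half turn about z gives the same grasp; the last joint's range is limited). The gripper opens to 85 mm and grips with 20 to 120 N. Pads are 22 mm wide; open, the fingers measure 114 mm over their backs; the gripper's body (76 mm by 85 mm) begins 54 mm behind the grasp point. The pads swing forward as they close: fully open they stand 13 mm farther back than shut.
Start: joints at [-0.864, 0.255, 0.108, 0, -1.424, -0.285], TCP at [0.225, -0.502, 0.25] pointing down, gripper open.
Joint ranges: [-2.95, 2.95], [-1.21, 1.97], [-1.09, 1.5], [-2.87, 1.71], [-2.94, -0.07], [-3.05, 3.05]. Speed limits (rad/s): [2.57, 2.57, 3.14, 3.14, 3.14, 3.14].

## Interface

Orientations are given as a unit quaternion [w, x, y, z].
In Python, from station import r gives the robot as it stands. The module is installed in compiled form; this text tells all that it offers.
- The arm moves only by the tool play_rows, never from a script. Its argument "deltas" is a list of rows, each a list of 4 numbers: the shift along the tool's x, y, z as a fraction of full scale, then the turn about the tool's z as a fraction of full scale. A call has 1 to 12 rows; each row shifts and turns the commanded pose from where the row before left it, along the tool's axes as they then stand; what a row does not reach is not made up. Full scale, the value 1, is 2.5 cm for a shift and 0.08 rad for a turn. A row lasts 1/12 s, in which the tool goes at most 41.7 mm and 7.16 degrees, less where a joint would pass 70% of its speed; a pose out of reach is approached as far as the arm can. A call with a number of a shift or a turn outside -1 to 1 is refused whole. A call with a gripper value outside its range is refused whole. "jaw" is the opening, from -1 (shut) to 1 (fully open), set as the call begins (left out, the last holds). The fingers move at their own pace and stop on an object; "grip_force" is the grip in N (left out, the last holds). Time passes only in rows, so rows that do not move let the fingers close. It gives the time, the measured TCP pose, the force, the opening and the grip force at its end, in the units of the state.
- r.observe(): the state, without advancing time (a new reading comes with each control period).
- r.capture(name): name is "side" or "top" or "wrist"; returns a dict with "frame" (480x640x3 uint8, red, green, blue), "range_z" (480x640 float32, m along the optical axis (not along the pixel's ray), 0 where there is no reading), "intrinsics" (3x3 intrinsics, pixels), "R" (3x3) and "t" (3): a world point X has camera coordinates R X + t. Camera axes: x right, y down, z forward; pixel columns grow to the right and rows downward; lengths in m; the calibration is good to about 2 mm. A picture is of the moment at which its call begins.
- r.close_job(): hands the job in; it is judged then, once.
The state is a dict: "clock": time; "joint_positions": joint angles; "joint_vel": joint speeds; "tau": joint torques, N m; "tool_pos": TCP position; "eef_rot": TCP orientation; "contact_force": force on the tool from outside, world axes, zero at the start; "ft_torque": the same for the moment, N m; "width": finger opening in m; "grip_force": force on a finger pad.
Only numpy, scipy, OpenCV 4.12 (cv2) and the standard library are available. Lean on these libraries where they do the work, as an engineer would, in place of code of your own. Each camera call takes 0.05 s, during which the arm holds its last target. There are 200 camera calls.

## Task

Pick up the drill-jig cover by its bar grip and set it lightly on the tips of the jig base's two dowel pins, one to two centimetres short of its place along its length, then slide it along until it drops onto the pins. Press it fully down against the sprung workpiece until it sits flat on the base, and finish still gripping it and holding it down: do not let go, or it springs up again. Leave the spool, torch and mug where they stand.

Things in the scene. Friction and masses are not known exactly. Their poses are not given: they have to be found in the camera images.
- cover: drill-jig cover: loose aluminium plate 140 (x) by 80 (y) by 20 mm thick, about 0.35 kg, flat on the bench, a black bar grip on top. Origin: centre of the underside, z up. The underside, unseen from above, has two blind round holes of 12.5 mm, 16 mm deep, mouths chamfered 2 mm, on the x axis 55 mm either side of the centre. The same either way round (half turn)
- cover_grip (a point): point in the cover's bar grip, 46 mm above the underside, over its centre. The bar is 72 mm (along the cover's x) by 20 mm (y) by 36 mm tall, its top 56 mm above the underside. With the TCP here, fingers closing along the cover's y, the fingertips clear the plate by 7 mm
- base: the drill-jig base, steel, fixed to the bench: foot 164 mm (x) by 108 mm (y), 22 mm high. In its open middle lies the aluminium workpiece plate (46 by 60 mm) on a sprung bed. Origin: centre of the underside, on the bench, z up
- base_seat (a point): centre of the base's flat top face, 22 mm above the bench: where the cover's origin comes when fully home (cover's x along the base's x, either way round)
- pin_a (a point): tip of the dowel pin at the base's +x end, 55 mm from the centre: 10 mm diameter, 14 mm high above the top face, the last 5 mm tapering to a 5 mm flat tip
- pin_b (a point): tip of the same kind of pin at the base's -x end, 55 mm from the centre
- bed (a joint): how far the sprung bed with the workpiece is pushed down (m): 0 free, the workpiece's top then 5 mm above the base's top face; 0.005 when the cover lies flat on the top face. Spring 8 N at 0, 13 N at 0.005; the cover's weight alone does not move it, so it then rests 5 mm up with the pins already 9 mm in its holes
- solder_spool: bystander: spool of solder, 88 by 68 mm, 40 mm high, green flanges; origin centre of its underside
- torch: bystander: black torch standing upright, 34 mm wide, 106 mm high; origin centre of its underside
- tea_mug: bystander: white mug, 82 mm wide, 84 mm high; origin centre of its underside

How it is judged:
By the outcome, as a careful person would: the job done as asked, in the order asked, and still so for the second after the job is handed in, while the arm keeps its last pose, push and grip.
It also fails if it takes over 38 s, if anything falls off the work surface, if the arm or the gripper's body presses on something with over 40 N, if the wrist force passes 120 N, or if a joint passes its speed limit or range.

## Working session

There is one attempt and no reset: what is moved stays moved. The work goes in short steps, Python scripts to look and compute and a tool call to move; the robot and the scene stay as the last step left them, time stands still between calls to the robot, and variables do not carry over. Pictures are saved under pics/ and viewed, at most 10 in all, crops included, and the job is handed in when it is done.

Besides the shell and the picture viewer there is one more tool, called by a JSON object that holds its "api" and its "payload". play_rows: Moves the arm, as the interface text tells. Shift numbers are shares of 2.5 cm and turn numbers shares of 0.08 rad, none past 1 either way. Its arguments: {"type":"object","properties":{"deltas":{"type":"array"},"jaw":{"type":"number"},"grip_force":{"type":"number"}},"required":["deltas"]}

```bash
mkdir -p pics; python3 - <<'E'
from station import r
import cv2,numpy as np
s=r.observe();print(s)
ims=[]
for n in("top","side"):
    c=r.capture(n);np.savez(f"{n}0.npz",**c);cv2.imwrite(f"pics/{n}0.png",c["frame"][:,:,::-1]);print(n,c["intrinsics"].tolist(),c["R"].round(3).tolist(),c["t"])
E
```

```text
{'clock': 0.0, 'joint_positions': array([-8.64403793e-01,  2.55720206e-01,  1.06976226e-01, -5.02080837e-04,
       -1.42391578e+00, -2.84633291e-01]), 'joint_vel': array([-0.00063728,  0.00013828, -0.00012109, -0.00167286, -0.00193426,
       -0.00048627]), 'tau': array([ 8.72155579e-04, -3.86627054e+01,  2.37943518e+01,  5.36533445e+00,
       -6.13054362e-03,  2.07794336e-06]), 'tool_pos': array([ 0.22502792, -0.5013298 ,  0.24909453]), 'eef_rot': array([-2.24576864e-04, -2.09283866e-01,  9.77854454e-01,  9.37717880e-04]), 'contact_force': array([ 0.30076541, -0.31456057, -0.13982544]), 'ft_torque': array([ 0.00981827, -0.00768567,  0.05642578]), 'grip_force': 0.0, 'width': 0.08520778540334627}
top [[490.614713939133, 0.0, 331.7382574359832], [0.0, 490.614713939133, 241.71162431469892], [0.0, 0.0, 1.0]] [[-0.03, -1.0, -0.004], [-0.989, 0.03, -0.145], [0.145, -0.0, -0.989]] [-0.25185114  0.58295102  0.90337455]
side [[610.7213862129612, 0.0, 315.4434385274487], [0.0, 610.7213862129612, 244.77535987997686], [0.0, 0.0, 1.0]] [[0.265, -0.964, -0.012], [-0.48, -0.121, -0.869], [0.836, 0.236, -0.495]] [-0.40073745  0.30412889  0.80697032]
```

View pics/top0.png

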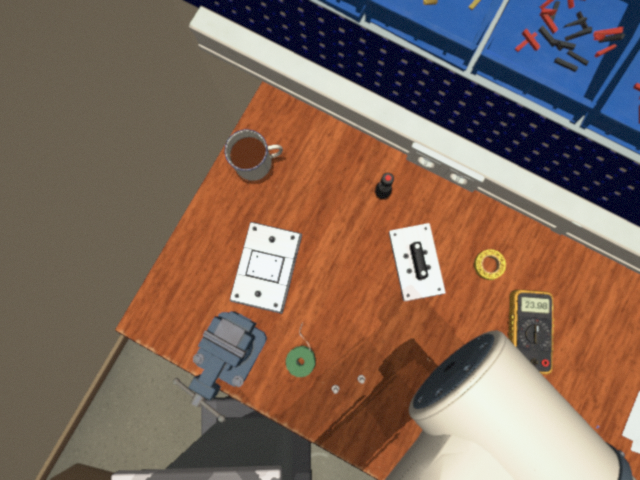

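View pics/side0.png

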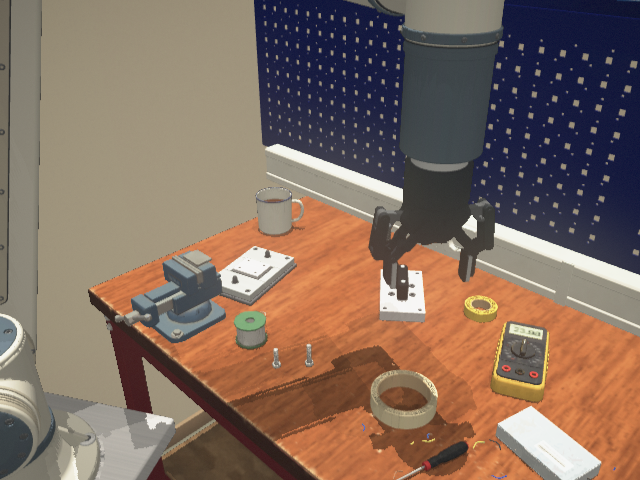

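The top view shows the cover at about (417,262) with its bar, the base at (266,267) with pins at (272,239) and (258,294), the mug at (250,155), the torch at (385,185), the spool at (300,361) and a vise at (232,345). The side view agrees, with the cover at (402,295) and the base at (257,273).

```bash
cat > h.py <<'E'
import numpy as np,cv2
def cloud(c):
    K,R,t,z=c["intrinsics"],c["R"],c["t"],c["range_z"]
    v,u=np.mgrid[:480,:640]
    p=np.stack([(u-K[0,2])/K[0,0]*z,(v-K[1,2])/K[1,1]*z,z],-1)
    return (p-t)@R, z>0
def proj(c,X):
    p=np.asarray(X)@c["R"].T+c["t"];q=p@c["intrinsics"].T
    return q[...,:2]/q[...,2:]
def rect(P):
    (c,s,a)=cv2.minAreaRect((P[:,:2]*1000).astype(np.float32));b=cv2.boxPoints((c,s,a))
    e=max([b[1]-b[0],b[2]-b[1]],key=np.linalg.norm)
    return np.round(c,1),np.round(s,1),round(np.degrees(np.arctan2(e[1],e[0]))%180,2)
def ray(c,uv):
    d=np.linalg.inv(c["intrinsics"])@[*uv,1];return -c["R"].T@c["t"],c["R"].T@d
def plane(c,uv,z):
    o,d=ray(c,uv);return o+d*(z-o[2])/d[2]
def tri(l):
    A=0;b=0
    for c,uv in l:
        o,d=ray(c,uv);d/=np.linalg.norm(d);M=np.eye(3)-np.outer(d,d);A=A+M;b=b+M@o
    return np.linalg.solve(A,b)
E
python3 - <<'E'
from h import *
c=dict(np.load("top0.npz"));P,ok=cloud(c)
for n,(u0,u1,v0,v1) in dict(cover=(380,455,215,308),base=(222,308,215,318),mug=(215,290,120,190),torch=(368,402,165,205),spool=(278,322,335,382),vise=(185,275,305,400)).items():
    S=np.zeros((480,640),bool);S[v0:v1,u0:u1]=1;S&=ok
    Q=P[S];h=Q[:,2];print(n,"bench",np.median(h[h<.008]).round(4) if (h<.008).any() else None,"max",h.max().round(4))
    for lo,hi in((.012,.2),(.012,.026),(.04,.2)):
        q=Q[(h>lo)&(h<hi)]
        if len(q)>20: print(lo,hi,len(q),*rect(q),np.median(q[:,2]).round(4))
E
```

```text
cover bench 0.0001 max 0.0609
0.012 0.2 2944 [ 535.1 -434.3] [140.   81.2] 9.51 0.0206
0.012 0.026 2464 [ 535.1 -434.3] [140.   81.2] 9.51 0.0202
0.04 0.2 431 [ 535.  -434.1] [72.4 20.7] 9.32 0.0552
base bench 0.0003 max 0.0773
0.012 0.2 4105 [ 517.4 -129. ] [108.1 194.8] 163.86 0.0226
0.012 0.026 3381 [ 517.4 -129. ] [108.1 194.8] 163.86 0.0221
0.04 0.2 78 [442.9 -83.8] [36.3 11. ] 88.3 0.0731
mug bench -0.0002 max 0.0873
0.012 0.2 1849 [ 756.2 -116.8] [80.6 96.1] 134.94 0.0562
0.012 0.026 92 [ 733.4 -131.4] [27.5 87.3] 122.82 0.0202
0.04 0.2 1671 [ 756.2 -116.8] [80.6 96.1] 134.94 0.0566
torch bench 0.0001 max 0.108
0.012 0.2 341 [ 679.4 -373.8] [33.3 26.5] 65.78 0.0764
0.012 0.026 58 [ 678.8 -373.9] [33.4 25.7] 69.42 0.0226
0.04 0.2 226 [ 680.7 -374.8] [21.9 23.3] 108.85 0.101
spool bench 0.0002 max 0.0445
0.012 0.2 664 [ 356.5 -206.5] [54.2 66.5] 142.37 0.0397
0.04 0.2 281 [ 351.7 -203.6] [52.2 53. ] 178.93 0.041
vise bench -0.0 max 0.1169
0.012 0.2 3787 [382.3 -68.7] [107.7 216.6] 149.78 0.0789
0.012 0.026 628 [402.  -81.4] [107.6 170.7] 149.0 0.0138
0.04 0.2 3086 [363.3 -57.5] [ 79.3 172.7] 149.51 0.101
```

{"api": "play_rows", "payload": {"deltas": [[0, 0, 0, 0.8], [0, 0, 0, 0.8], [0, 0, 0, 0.8], [0, 0, 0, 0.8], [-1, 0.05, 0, 0], [-1, 0.05, 0, 0], [-1, 0.05, 0, 0], [-1, 0.05, 0, 0], [-1, 0.05, 0, 0], [-1, 0.05, 0, 0], [-1, 0.05, 0, 0], [-1, 0.05, 0, 0]], "jaw": 1}}

```text
clock: 1.1
tool_pos: [0.4218, -0.4583, 0.2494]
eef_rot: [-0.0, -0.083, 0.997, 0.0]
contact_force: [-0.2, -0.8, -0.8]
width: 0.0855
grip_force: 0.0
```

```bash
cat >> h.py <<'E'
def snap(r,n,tag):
    c=r.capture(n);np.savez(f"{n}{tag}.npz",**c);cv2.imwrite(f"pics/{n}{tag}.png",c["frame"][:,:,::-1]);return c
def need(s,xyz,yaw):
    "shift in tool axes (mm) and turn (rad) from state s to a TCP target; yaw = long axis in degrees, mod 180"
    from scipy.spatial.transform import Rotation as Ro
    w,*v=s["eef_rot"];M=Ro.from_quat([*v,w]).as_matrix()
    y=np.degrees(np.arctan2(M[1,0],M[0,0]));d=(yaw-y+90)%180-90
    return "pos",s["tool_pos"].round(4),"yaw",y.round(2),"shift units",(M.T@(np.array(xyz)-s["tool_pos"])/.025).round(3),"turn units",(-np.radians(d)/.08).round(3)
E
python3 - <<'E'
from h import *
from station import r
print(*need(r.observe(),[.535,-.434,.25],9.5))
c=snap(r,"wrist","1");print((-c["R"].T@c["t"]).round(3),c["R"].round(2).tolist(), c["intrinsics"][0])
print(proj(c,np.array([.535,-.434,.056])),proj(c,np.array([.525,-.130,.02])))
E
```

```text
pos [ 0.4218 -0.4583  0.2494] yaw -170.5 shift units [-4.625  0.211 -0.026] turn units 0.0
[ 0.345 -0.471  0.373] [[-0.16, 0.99, 0.0], [0.94, 0.16, 0.3], [0.3, 0.05, -0.95]] [414.08810509   0.         320.60569778]
[326.27093147 338.95067387] [632.27383447 355.0498261 ]
```

View pics/wrist1.png

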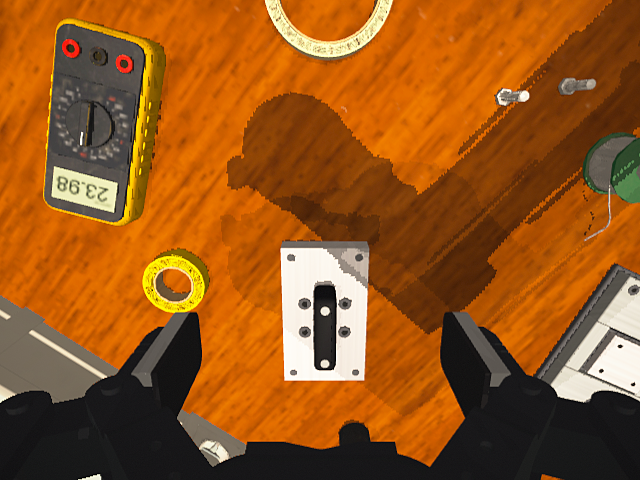

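The wrist view shows the cover at (325,310), its bar from (325,285) to (325,370), and the base at the right edge. I'll measure the cover from this view and compare it with the top view.

```bash
python3 - <<'E'
from h import *
from station import r
c=dict(np.load("wrist1.npz"));P,ok=cloud(c)
S=np.zeros((480,640),bool);S[225:395,265:385]=1;S&=ok;Q=P[S];h=Q[:,2]
for lo,hi in((.012,.07),(.017,.024),(.045,.07)):
    q=Q[(h>lo)&(h<hi)];print(len(q),*rect(q),np.median(q[:,2]).round(4))
# triangulate bar centre from two colour views
uv=[]
for n,b in(("wrist1",(265,385,225,395)),("top0",(380,455,215,308))):
    c=dict(np.load(n+".npz"));P,ok=cloud(c);m=np.zeros((480,640),np.uint8);m[b[2]:b[3],b[0]:b[1]]=1
    m=(m>0)&(P[...,2]>.05)&ok;v,u=np.nonzero(m);(cx,cy),_,_=cv2.minAreaRect(np.stack([u,v],1).astype(np.float32));uv.append((c,(cx,cy)))
print(tri(uv).round(4))
print(*need(r.observe(),[.535,-.434,.046],9.5))
E
```

```text
11325 [ 534.5 -435.7] [141.4  80.1] 9.42 0.0199
9283 [ 534.5 -435.7] [141.4  80.1] 9.42 0.0197
1671 [ 533.2 -435.9] [71.4 20. ] 9.41 0.055
[ 0.5349 -0.4352  0.0471]
pos [ 0.4255 -0.4571  0.2483] yaw -170.36 shift units [-4.473  0.164  8.091] turn units 0.031
```

{"api": "play_rows", "payload": {"deltas": [[-0.9, 0, 0.3, 0], [-0.9, 0, 0.7, 0], [-0.9, 0, 0.9, 0], [-0.9, 0.05, 0.9, 0], [-0.83, 0.05, 0.9, 0], [0, 0, 0.9, 0], [0, 0, 0.4, 0], [0, 0, 0, 0], [0, 0, 0, 0]]}}

```text
clock: 1.9
tool_pos: [0.529, -0.4386, 0.1253]
eef_rot: [-0.0, -0.083, 0.997, -0.0]
contact_force: [0.4, 0.6, 1.1]
width: 0.0855
grip_force: 0.0
```

```bash
python3 - <<'E'
from h import *
from station import r
print(*need(r.observe(),[.5342,-.4355,.046],9.42))
E
```

```text
pos [ 0.529  -0.4386  0.1253] yaw -170.52 shift units [-0.229  0.09   3.173] turn units 0.013
```

{"api": "play_rows", "payload": {"deltas": [[-0.1, 0.05, 0.6, 0], [-0.1, 0.04, 0.7, 0], [-0.03, 0, 0.7, 0], [0, 0, 0.6, 0], [0, 0, 0.4, 0], [0, 0, 0.17, 0], [0, 0, 0, 0], [0, 0, 0, 0]]}}

```text
clock: 2.57
tool_pos: [0.5354, -0.4357, 0.0473]
eef_rot: [0.001, -0.083, 0.997, -0.001]
contact_force: [-0.0, -0.6, 0.7]
width: 0.0855
grip_force: 0.0
```

{"api": "play_rows", "payload": {"deltas": [[0, 0, 0, 0], [0, 0, 0, 0], [0, 0, 0, 0], [0, 0, 0, 0], [0, 0, 0, 0], [0, 0, 0, 0], [0, 0, 0, 0], [0, 0, 0, 0]], "jaw": -1, "grip_force": 70}}

```text
clock: 3.23
tool_pos: [0.5351, -0.4353, 0.0462]
eef_rot: [0.0, -0.083, 0.997, -0.0]
contact_force: [0.1, 0.7, 2.8]
width: 0.0188
grip_force: 69.3
```

{"api": "play_rows", "payload": {"deltas": [[0, 0, -0.3, 0], [0, 0, -0.5, 0], [0, 0, -0.8, 0], [0, 0, -0.8, 0.6], [0, 0, -0.8, 0.8], [0, 0, -0.8, 0.8], [0, 0, -0.8, 0.8], [0, 0, -0.8, 0.8], [0, 0, -0.8, 0.8], [0, 0, -0.8, 0.8], [0, 0, -0.5, 0.16], [0, 0, -0.3, 0]]}}

```text
clock: 4.23
tool_pos: [0.535, -0.4349, 0.2472]
eef_rot: [0.001, 0.139, 0.99, -0.0]
contact_force: [-0.3, -0.4, -3.0]
width: 0.0188
grip_force: 68.7
```

{"api": "play_rows", "payload": {"deltas": [[0.3, 0.4, 0, 0], [0.5, 0.7, 0, 0], [0.6, 0.8, 0, 0], [0.6, 0.8, 0, 0], [0.6, 0.8, 0, 0], [0.6, 0.8, 0, 0], [0.4, 0.6, 0, 0], [0.1, 0.1, 0, 0], [0, 0, 0, 0], [0, 0, 0, 0], [0, 0, 0, 0]]}}

```text
clock: 5.15
tool_pos: [0.4804, -0.2898, 0.2451]
eef_rot: [-0.001, 0.139, 0.99, 0.0]
contact_force: [0.3, -0.0, -4.3]
width: 0.0188
grip_force: 69.1
```

```bash
python3 - <<'E'
from h import *
from station import r
s=r.observe();print(*need(s,[.525,-.13,.25],-16.1),s["width"],s["contact_force"].round(1))
snap(r,"wrist","2");snap(r,"side","2")
E
```

```text
pos [ 0.4804 -0.2898  0.2451] yaw 164.0 shift units [ 0.05   6.637 -0.194] turn units 0.021 0.018835813949993514 [ 0.3 -0.  -4.3]
```

View pics/wrist2.png

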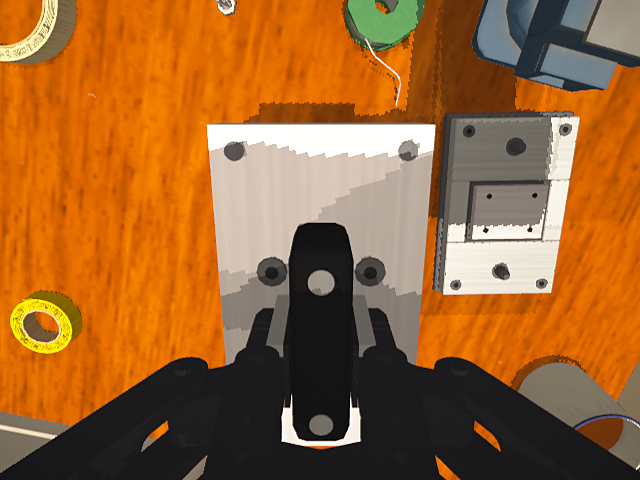

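The held cover fills the middle of the view. The base is fully visible to the right, with pins at (515,146) and (502,271) and the vise beyond the upper end.

```bash
python3 - <<'E'
from h import *
from station import r
L={}
for n,b in(("wrist2",(436,585,108,300)),("top0",(225,302,220,314))):
    c=dict(np.load(n+".npz"));P,ok=cloud(c);m=np.zeros((480,640),bool);m[b[2]:b[3],b[0]:b[1]]=1;m&=ok
    near=np.linalg.norm(P[...,:2]-[.525,-.13],axis=-1)<.1
    h=P[...,2];q=P[m&near&(h>.02)&(h<.0245)];print(n,"top face",len(q),*rect(q),np.median(q[:,2]).round(4))
    k,lab,st,ce=cv2.connectedComponentsWithStats((m&near&(h>.029)&(h<.04)).astype(np.uint8))
    for i in range(1,k):
        q=P[lab==i]; 
        if len(q)>3: print(" blob",len(q),ce[i].round(1),q.mean(0).round(4),q[:,2].max().round(4))
        if len(q)>3 and q[:,2].max()>.03: L.setdefault(n,[]).append((c,ce[i]))
    q=P[m&near&(h>.0255)&(h<.0285)]
    if len(q)>20: print(" workpiece",*rect(q),np.median(q[:,2]).round(4))
# held cover
c=dict(np.load("wrist2.npz"));P,ok=cloud(c);s=r.observe()
h=P[...,2];m=ok&(np.linalg.norm(P[...,:2]-s["tool_pos"][:2],axis=-1)<.1)
for nm,b in(("near part",(195,445,115,225)),("all",(195,445,115,375))):
    w=np.zeros_like(m);w[b[2]:b[3],b[0]:b[1]]=1
    q=P[m&w&(h>.2)&(h<.23)];e=np.radians(164);ex=np.array([np.cos(e),np.sin(e)]);ey=np.array([ex[1],-ex[0]])
    d=(q[:,:2]-s["tool_pos"][:2])*1000;print(nm,len(q),rect(q),"z",np.percentile(q[:,2],[5,50,95]).round(4),"x max",np.percentile(d@ex,[98,99.5,100]).round(1),"y",np.percentile(d@ey,[0,.5,99.5,100]).round(1))
    A=np.c_[d@ex,d@ey,np.ones(len(d))];print("tilt",np.linalg.lstsq(A,q[:,2]*1000,rcond=None)[0].round(4))
E
```

```text
wrist2 top face 15288 [ 533.7 -138.3] [100.6 156.3] 165.08 0.0216
 blob 130 [519.2 147.8] [ 0.4798 -0.1253  0.0332] 0.0374
 blob 107 [503.4 274.7] [ 0.5851 -0.1535  0.0331] 0.0371
 workpiece [ 531.1 -140.4] [89.8 75.8] 23.27 0.0267
top0 top face 2542 [ 534.4 -136.8] [ 99.9 155.9] 164.98 0.0222
 blob 21 [271. 238.] [ 0.5872 -0.1515  0.0333] 0.0391
 blob 10 [260.6 257. ] [ 0.551  -0.1304  0.0298] 0.0312
 blob 4 [253. 259.] [ 0.5475 -0.1156  0.0301] 0.0308
 blob 5 [279.2 261. ] [ 0.5421 -0.1664  0.0301] 0.0314
 blob 7 [259.4 262.9] [ 0.5396 -0.128   0.0302] 0.0308
 blob 7 [276.9 268.9] [ 0.5269 -0.1617  0.0302] 0.0318
 blob 4 [267.  277.2] [ 0.5113 -0.1424  0.0298] 0.0304
 blob 20 [256.7 293.2] [ 0.4811 -0.1228  0.0336] 0.0379
 workpiece [ 535.5 -136.6] [ 94.7 152.6] 164.06 0.027
near part 22315 (array([ 429.4, -275.2]), array([80.8, 36.4]), np.float32(73.99)) z [0.2173 0.2184 0.2195] x max [71.2 71.3 71.4] y [-40.3 -39.6  39.6  40.5]
tilt [-2.760000e-02  1.400000e-03  2.197834e+02]
all 36944 (array([ 459.1, -283.8]), array([80.8, 98.1]), np.float32(163.91)) z [0.2174 0.2185 0.2198] x max [70.9 71.3 71.4] y [-40.3 -39.7  39.7  40.5]
tilt [-9.100000e-03  1.000000e-03  2.188141e+02]
```

```bash
python3 - <<'E'
from h import *
a=np.radians(-15.);ex=np.array([np.cos(a),np.sin(a)]);ey=np.array([-ex[1],ex[0]])
for n in("wrist2","top0"):
    c=dict(np.load(n+".npz"));P,ok=cloud(c);h=P[...,2]
    d=(P[...,:2]-[.5333,-.138]);X=d@ex*1000;Y=d@ey*1000
    m=ok&(abs(X)<90)&(abs(Y)<62);f=m&(h>.0195)&(h<.0245);q=P[f]
    print(n,len(q),*rect(q))
    mid=lambda v:(np.percentile(v,[.3,99.7]).round(1),(np.percentile(v,[.3,99.7]).mean()).round(2))
    print(" x ext (|Y|<40)",mid(X[f&(abs(Y)<40)])," y ext (|X|<60)",mid(Y[f&(abs(X)<60)]))
    w=m&(abs(X)<30)&(abs(Y)<36)&(h>.0252)&(h<.03);print(" wp",mid(X[w]),mid(Y[w]),np.median(h[w]))
    p=m&(h>.033)&(h<.045)&(abs(Y)<10)&(abs(abs(X)-55)<9)
    for sg in(-1,1):
        k=p&(X*sg>0);print(" pin",sg,k.sum(),X[k].mean().round(1),Y[k].mean().round(1),h[k].max().round(4))
E
```

```text
wrist2 15595 [ 533.7 -138.2] [100.9 156.2] 164.96
 x ext (|Y|<40) (array([-77.4,  77.4]), np.float64(0.02))  y ext (|X|<60) (array([-50.1,  49.2]), np.float64(-0.43))
 wp (array([-22.7,  23. ]), np.float64(0.18)) (array([-30.2,  29.5]), np.float64(-0.32)) 0.02668466041040614
 pin -1 68 -54.9 -1.0 0.0374
 pin 1 56 54.3 -0.7 0.0371
top0 2704 [ 534.5 -136.6] [100.3 155.9] 164.91
 x ext (|Y|<40) (array([-76.8,  78.2]), np.float64(0.69))  y ext (|X|<60) (array([-48.4,  51.3]), np.float64(1.48))
 wp (array([-28.3,  23.7]), np.float64(-2.3)) (array([-28.6,  31.3]), np.float64(1.35)) 0.027377958221069178
 pin -1 12 -54.1 1.5 0.0379
 pin 1 12 55.7 1.9 0.0391
```

```bash
python3 - <<'E'
from h import *
from station import r
print(*need(r.observe(),[.5467,-.1420,.11],-15))
E
```

```text
pos [ 0.4805 -0.29    0.2451] yaw 163.97 shift units [-0.916  6.42   5.405] turn units -0.224
```

{"api": "play_rows", "payload": {"deltas": [[0, 0.4, 0, -0.22], [-0.1, 0.8, 0.2, 0], [-0.2, 1, 0.5, 0], [-0.2, 1, 0.6, 0], [-0.2, 1, 0.6, 0], [-0.1, 1, 0.7, 0], [0, 0.7, 0.7, 0], [0, 0.4, 0.7, 0], [0, 0.1, 0.6, 0], [0, 0, 0.5, 0], [0, 0, 0.3, 0], [0, 0, 0, 0]]}}

```text
clock: 6.25
tool_pos: [0.5403, -0.1397, 0.1088]
eef_rot: [-0.002, 0.13, 0.991, -0.0]
contact_force: [-0.5, 0.8, -3.2]
width: 0.019
grip_force: 69.1
```

{"api": "play_rows", "payload": {"deltas": [[0, 0, 0, 0], [0, 0, 0, 0]]}}

```text
clock: 6.42
tool_pos: [0.542, -0.1404, 0.1118]
eef_rot: [0.001, 0.13, 0.991, -0.0]
contact_force: [0.2, -0.2, -4.0]
width: 0.019
grip_force: 69.1
```

```bash
python3 - <<'E'
from h import *
from station import r
s=r.observe();print(*need(s,[.5467,-.1420,.082],-15),s["contact_force"])
c=snap(r,"side","3");snap(r,"wrist","3")
cv2.imwrite("pics/side3c.png",cv2.resize(c["frame"][140:320,180:420,::-1],None,fx=3,fy=3))
E
```

```text
pos [ 0.542  -0.1404  0.1118] yaw 165.02 shift units [-0.197 -0.015  1.19 ] turn units 0.004 [ 0.18670115 -0.1987923  -3.97049797]
```

View pics/side3c.png

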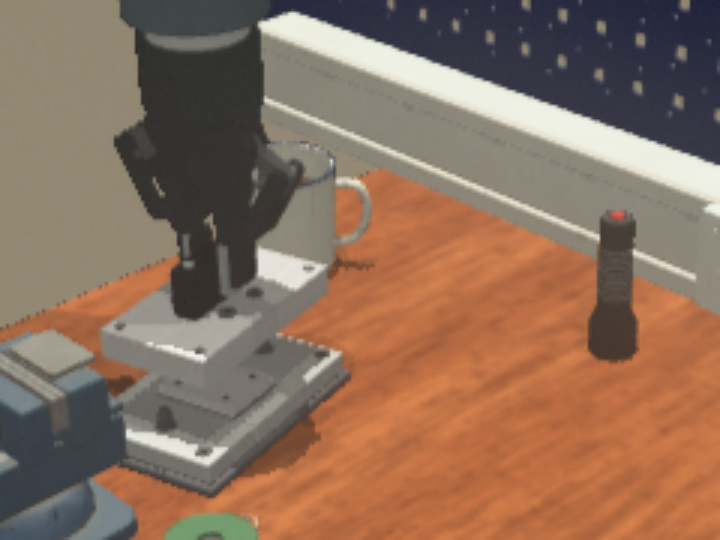

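The crop shows the cover held level above the base, offset away from the vise, with the near pin at (165,415) clear below the plate.

{"api": "play_rows", "payload": {"deltas": [[-0.1, 0, 0.2, 0], [-0.1, 0, 0.3, 0], [0, 0, 0.3, 0], [0, 0, 0.2, 0], [0, 0, 0.05, 0], [0, 0, 0, 0], [0, 0, 0, 0], [0, 0, 0, 0]]}}

```text
clock: 7.18
tool_pos: [0.5463, -0.1413, 0.0848]
eef_rot: [0.0, 0.13, 0.991, -0.0]
contact_force: [0.3, -0.1, -3.9]
width: 0.0192
grip_force: 69.1
```

```bash
python3 - <<'E'
from h import *
from station import r
s=r.observe();print(*need(s,[.5467,-.1420,.082],-15),s["contact_force"])
E
```

```text
pos [ 0.5463 -0.1413  0.0848] yaw 165.03 shift units [-0.02  -0.022  0.112] turn units 0.007 [ 0.25453446 -0.12867721 -3.89263848]
```

{"api": "play_rows", "payload": {"deltas": [[0, -0.02, 0.04, 0], [0, 0, 0.04, 0], [0, 0, 0.03, 0], [0, 0, 0, 0], [0, 0, 0, 0]]}}

```text
clock: 7.6
tool_pos: [0.5461, -0.1418, 0.0821]
eef_rot: [0.0, 0.13, 0.991, -0.0]
contact_force: [-0.5, 0.8, -0.6]
width: 0.0189
grip_force: 69.7
```

{"api": "play_rows", "payload": {"deltas": [[0, 0, 0.03, 0], [0, 0, 0, 0], [0, 0, 0, 0]]}}

```text
clock: 7.85
tool_pos: [0.5462, -0.1418, 0.082]
eef_rot: [0.0, 0.13, 0.991, -0.0]
contact_force: [-4.0, 1.8, 5.3]
width: 0.0189
grip_force: 70.7
```

{"api": "play_rows", "payload": {"deltas": [[0.03, 0, -0.02, 0], [0.05, 0, 0, 0], [0.05, 0, 0, 0], [0.05, 0, 0, 0], [0.05, 0, 0, 0], [0.05, 0, 0, 0], [0, 0, 0, 0], [0, 0, 0, 0]]}}

```text
clock: 8.52
tool_pos: [0.5395, -0.14, 0.0818]
eef_rot: [0.0, 0.13, 0.991, 0.0]
contact_force: [3.2, -0.3, 2.9]
width: 0.0187
grip_force: 69.9
```

{"api": "play_rows", "payload": {"deltas": [[0.05, 0, 0.01, 0], [0.05, 0, 0.01, 0], [0.05, 0, 0.01, 0], [0.04, 0, 0, 0], [0, 0, 0, 0], [0, 0, 0, 0]]}}

```text
clock: 9.02
tool_pos: [0.5334, -0.1386, 0.0798]
eef_rot: [-0.001, 0.13, 0.991, 0.0]
contact_force: [0.4, 0.4, -3.4]
width: 0.0189
grip_force: 69.3
```

```bash
python3 - <<'E'
from h import *
from station import r
s=r.observe();print(*need(s,[.5341,-.1386,.073],-15),s["contact_force"],s["ft_torque"])
E
```

```text
pos [ 0.5334 -0.1386  0.0798] yaw 165.01 shift units [-0.027  0.008  0.273] turn units 0.002 [ 0.40064432  0.39513391 -3.44822167] [ 0.00804492 -0.00609583 -0.0255361 ]
```

The force has gone back to the cover's weight alone and the tool is 2 mm lower, so the pin tips are in the holes. Next I lower it.

{"api": "play_rows", "payload": {"deltas": [[-0.01, 0, 0.04, 0], [0, 0, 0.05, 0], [0, 0, 0.05, 0], [0, 0, 0.05, 0], [0, 0, 0, 0], [0, 0, 0, 0]]}}

```text
clock: 9.52
tool_pos: [0.5347, -0.1388, 0.0758]
eef_rot: [-0.0, 0.13, 0.991, 0.0]
contact_force: [0.2, 0.6, -3.5]
width: 0.0187
grip_force: 69.3
```

{"api": "play_rows", "payload": {"deltas": [[0, 0, 0.04, 0], [0, 0, 0.04, 0], [0, 0, 0, 0], [0, 0, 0, 0]]}}

```text
clock: 9.85
tool_pos: [0.5348, -0.1388, 0.0739]
eef_rot: [-0.0, 0.13, 0.991, -0.0]
contact_force: [-0.8, -0.0, -3.3]
width: 0.0191
grip_force: 69.3
```

{"api": "play_rows", "payload": {"deltas": [[0, 0, 0.04, 0], [0, 0, 0.05, 0], [0, 0, 0.05, 0], [0, 0, 0.05, 0], [0, 0, 0, 0], [0, 0, 0, 0]], "grip_force": 100}}

```text
clock: 10.35
tool_pos: [0.5351, -0.1389, 0.0701]
eef_rot: [0.001, 0.13, 0.991, -0.0]
contact_force: [-3.6, 1.8, 6.4]
width: 0.0182
grip_force: 102.5
```

{"api": "play_rows", "payload": {"deltas": [[0, 0, 0.04, 0], [0, 0, 0.04, 0], [0, 0, 0, 0], [0, 0, 0, 0], [0, 0, 0, 0]]}}

```text
clock: 10.77
tool_pos: [0.5351, -0.1389, 0.0684]
eef_rot: [0.001, 0.13, 0.991, -0.0]
contact_force: [-3.9, 1.8, 7.7]
width: 0.0186
grip_force: 103.1
```

{"api": "play_rows", "payload": {"deltas": [[0.02, 0, 0.02, 0], [0, 0, 0.03, 0], [0, 0, 0.03, 0], [0, 0, 0, 0], [0, 0, 0, 0], [0, 0, 0, 0]]}}

```text
clock: 11.27
tool_pos: [0.535, -0.1389, 0.0682]
eef_rot: [0.001, 0.13, 0.992, -0.0]
contact_force: [-6.8, 2.9, 18.5]
width: 0.0184
grip_force: 104.5
```

{"api": "play_rows", "payload": {"deltas": [[0.01, 0, 0.04, 0], [0, 0, 0, 0], [0, 0, 0, 0], [0, 0, 0, 0]]}}

```text
clock: 11.6
tool_pos: [0.5351, -0.1389, 0.0682]
eef_rot: [0.002, 0.13, 0.992, -0.0]
contact_force: [-9.7, 5.4, 24.1]
width: 0.0184
grip_force: 105.4
```

```bash
python3 - <<'E'
from h import *
from station import r
s=r.observe();print(*need(s,[.5341,-.1386,.068],-15),s["contact_force"],s["ft_torque"])
c=snap(r,"side","4");cv2.imwrite("pics/side4c.png",cv2.resize(c["frame"][180:320,190:350,::-1],None,fx=4,fy=4,interpolation=2))
a=np.radians(-15.);ex=np.array([np.cos(a),np.sin(a)]);ey=np.array([-ex[1],ex[0]])
w=snap(r,"wrist","4")
for n,c in(("wrist",w),("side",c),("top",snap(r,"top","4"))):
    P,ok=cloud(c);d=(P[...,:2]-[.5332,-.1384])*1000;X=d@ex;Y=d@ey;h=P[...,2]*1000
    for nm,m in(("cover",(abs(X)<68)&(abs(Y)<38)&(abs(Y)>14)&(h>36)&(h<50)),("base",(abs(X)<80)&(abs(Y)<52)&((abs(X)>73)|(abs(Y)>43))&(h>18)&(h<26))):
        m&=ok
        if m.sum()>30: print(n,nm,m.sum(),np.median(h[m]).round(2),np.linalg.lstsq(np.c_[X[m],Y[m],np.ones(m.sum())],h[m],rcond=None)[0].round(4), "x",X[m].min().round(1),X[m].max().round(1))
E
```

```text
pos [ 0.5351 -0.1389  0.0682] yaw 165.09 shift units [0.041 0.001 0.007] turn units 0.02 [-9.65230223  5.38842083 24.11554047] [1.78939347e+00 3.44658703e+00 1.28391704e-03]
wrist cover 25297 41.46 [2.50000e-03 1.00000e-03 4.16069e+01] x -67.9 68.0
wrist base 8454 21.34 [7.0000e-04 1.7000e-03 2.1344e+01] x -78.0 44.3
side cover 658 41.02 [1.60000e-03 1.20000e-03 4.10971e+01] x -67.6 67.6
side base 268 20.54 [-2.3000e-03 -9.2000e-03  2.0209e+01] x -79.8 77.8
top cover 913 42.16 [-3.00000e-04 -2.30000e-03  4.21595e+01] x -68.0 67.7
top base 395 21.9 [-0.00000e+00 -8.00000e-04  2.18943e+01] x -77.2 78.8
```

View pics/side4c.png

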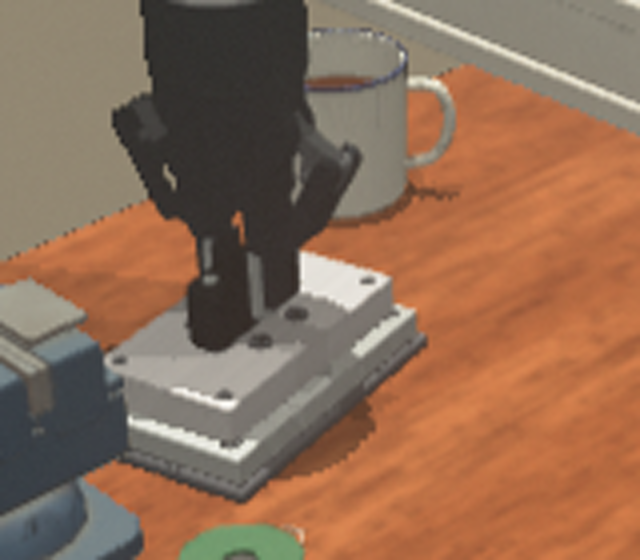

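The crop shows the cover seated with no gap, its rim standing just above the base face. The depth views give 20.1–20.5 mm from the base face to the cover top, so it is flat. I'll ease the sideways load slightly and check that it holds.

{"api": "play_rows", "payload": {"deltas": [[0.03, 0, 0, 0], [0.02, 0, 0, 0], [0, 0, 0, 0], [0, 0, 0, 0], [0, 0, 0, 0], [0, 0, 0, 0]]}}

```text
clock: 12.25
tool_pos: [0.535, -0.1388, 0.0682]
eef_rot: [0.003, 0.13, 0.992, -0.001]
contact_force: [-5.9, 2.3, 20.7]
width: 0.0187
grip_force: 104.7
```

```bash
python3 - <<'E'
from h import *
from station import r
s=r.observe();print(s["tool_pos"],s["eef_rot"],s["contact_force"],s["ft_torque"])
a=np.radians(-15.);ex=np.array([np.cos(a),np.sin(a)]);ey=np.array([-ex[1],ex[0]])
c=snap(r,"wrist","5");P,ok=cloud(c);d=(P[...,:2]-[.5332,-.1384])*1000;X=d@ex;Y=d@ey;h=P[...,2]*1000
m=ok&(abs(X)<68)&(abs(Y)<38)&(abs(Y)>14)&(h>36)&(h<50);print(np.median(h[m]),np.linalg.lstsq(np.c_[X[m],Y[m],np.ones(m.sum())],h[m],rcond=None)[0])
E
```

```text
[ 0.5350279  -0.13884565  0.06815657] [ 3.01783722e-03  1.29628638e-01  9.91557861e-01 -5.63127220e-04] [-5.89725892  2.27203553 20.73716907] [ 1.01970788  2.19157198 -0.09962021]
41.4628328531909 [2.58215469e-03 6.07041668e-04 4.16073260e+01]
```

```bash
python3 -c "
from station import r
print(r.close_job())"
```

```text
the job is handed in; nothing more can be done
None
```

I handed the job in at about 12 s, with the cover slid onto the two pins and pressed flat on the base; the arm is still gripping it (about 105 N) and holding it down with roughly 20 N, and the spool, torch and mug were never touched.

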